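# Shelve the thin glass dye bottle

### The arm

A 6-joint arm with a two-finger parallel gripper is mounted at the origin on the work surface. World frame = base frame: x ahead of the robot, y to its left, z up, the work surface at z = 0. Lengths are in m, angles in rad, forces in N, time in s.
With the tool pointing down it reaches from about 0.3 to 0.875 m from the base axis. Payload 6.4 kg.
Tool frame: the origin (TCP) lies midway between the tips of the shut fingers; the grasp point (between the pads) lies 19 mm behind it; z points along the fingers, y is the line along which they close (so a half turn about z gives the same grasp; the last joint's range is limited). The gripper opens to 85 mm and grips with 20 to 120 N. Pads are 22 mm wide; open, the fingers measure 114 mm over their backs; the gripper's body (76 mm by 85 mm) begins 54 mm behind the grasp point. The pads swing forward as they close: fully open they stand 13 mm farther back than shut.
Start: joints at [0.987, 0.181, 1.607, -0, 1.354, -0.206], TCP at [0.212, 0.534, 0.231] pointing down, gripper open.
Joint ranges: [-2.99, 2.99], [-0.89, 2.07], [0.3, 2.58], [-1.14, 4.28], [0, 2.63], [-3.12, 3.12]. Speed limits (rad/s): [2.57, 2.57, 3.01, 3.14, 3.14, 3.14].

### API

Orientations are given as a unit quaternion [w, x, y, z].
In Python, from bench import sensors, vision, ctrl gives the robot as it stands.
- The arm moves only by the tool carry_out, never from a script. Its argument "deltas" is text: rows parted by semicolons, each of 7 numbers parted by spaces: the shift along the tool's x, y, z in mm, then the turn, a rotation vector about the tool's x, y, z in rad, then the closure, from 0 (fully open) to 1 (shut). In form: tx ty tz ax ay az claw; .... A call has 1 to 12 rows; each row is the pose to reach, as a shift and turn from the pose commanded when the call began, along the tool's axes at that moment; what a row does not reach only later rows make up. A row lasts 1/8 s, in which the tool goes at most 62.5 mm and 10.7 degrees, less where a joint would pass 70% of its speed; a pose out of reach is approached as far as the arm can. A call with a gripper value outside its range is refused whole. The fingers move at their own pace and stop on an object; the grip force is fixed at half the most. Time passes only in rows, so rows that repeat a pose let the fingers close. It gives the time, the measured TCP pose, the force, the opening and the grip force at its end, in the units of the state.
- sensors.get_obs(): the state, without advancing time (a new reading comes with each control period).
- vision.camera(name): name is "side" or "top" or "wrist"; returns the picture (480x640x3 uint8, blue, green, red); there is no depth.
- vision.camera_model(name): a dict with "K" (3x3 intrinsics, pixels), "k1" (the pictures are not rectified: a ray, as slopes to the right and down, at radius r is drawn at 1 + k1 r^2 times it, then the intrinsics apply), "extrinsics" (4x4, takes a point from world to camera coordinates); the wrist camera has in their place "hand_eye" (4x4, takes a point from camera to tool coordinates, whose origin is the TCP and whose axes are the flange's). Camera axes: x right, y down, z forward; pixel columns grow to the right and rows downward; lengths in m; the calibration is good to about 2 mm. A picture is of the moment at which its call begins: read the wrist's pose just before it. camera_model takes no time and is no camera call.
- ctrl.hand_in(): hands the job in; it is judged then, once.
The state is a dict: "time_s": time; "q": joint angles; "dq": joint speeds; "joint_efforts": joint torques, N m; "eef_pos": TCP position; "eef_rot": TCP orientation; "wrist_force": force on the tool from outside, world axes, zero at the start; "torque": the same for the moment, N m; "opening": opening from 0.0 (shut) to 1.0 (fully open); "grasp_force": force on a finger pad.
Only numpy, scipy, OpenCV 4.12 (cv2) and the standard library are available. Lean on these libraries where they do the work, as an engineer would, in place of code of your own. Each camera call takes 0.05 s, during which the arm holds its last target. There are 200 camera calls.

### The job

Put the tall amber glass bottle away: stand it upright in the empty pocket of the wooden tray, next to the two flat tins, which stay in their pockets. The glass is very thin, so hold it with a light grip (under 45 N) and set it down softly on its pad, without dropping it or pressing it down hard.

Things in the scene. Friction and masses are not known exactly. Their poses are not given: they have to be found in the camera images.
- tall_bottle_center (a point): Centre (half-way up) of the loose tall amber glass bottle, 100 mm high, upright on the cutting mat (top 2 mm over the table). Straight round body 40 mm in diameter up to 74 mm, then shoulder and black cap (27 mm); 0.08 to 0.17 kg; z up. Breaks in a grip of 50 N, or pressed down with 60 N. Not wanted: a like bottle only 66 mm high.
- free_pocket (a point): Middle of the tray's empty pocket, on top of the brown leather pad (58 mm wide, 3 mm thick) fixed on its floor: the bottle's foot belongs here. z up, y along the row. Fixed light wood tray, 216 x 76 mm, 28 mm high, three pockets in a row, each 64 x 64 mm inside, 70 mm apart, walls 6 mm; the pad's top is 19 mm below the walls' top. Any of the three may be empty.
- tin0_center (a point): Centre of one of two flat round metal tins, 52 mm in diameter and 28 mm high, standing loose in a pocket of the tray, its top 6 mm above the walls.
- tin1_center (a point): Centre of the other flat metal tin, the same size.
Mind the look-alikes: they are no part of the job. What is shaped like the part that bears tin0_center but pink or red is not meant.

How it is judged:
By the outcome, as a careful person would: the job done as asked, in the order asked, and still so for the second after the job is handed in, with the robot touching nothing.
It also fails if it takes over 40 s, if anything falls off the work surface, if the arm or the gripper's body presses on something with over 40 N, if the wrist force passes 120 N, or if a joint passes its speed limit or range.

## Working session

There is one attempt and no reset: what is moved stays moved. The work goes in short steps, Python scripts to look and compute and a tool call to move; the robot and the scene stay as the last step left them, time stands still between calls to the robot, and variables do not carry over. Pictures are saved under pics/ and viewed, at most 10 in all, crops included, and the job is handed in when it is done.

Besides the shell and the picture viewer there is one more tool, called after "Call:" as name(argument=value, ...), one argument or row to a line, values as JSON. carry_out: Moves the arm, as the interface text tells. Its arguments: {"type":"object","properties":{"deltas":{"type":"string"}},"required":["deltas"]}

```bash
mkdir -p pics; ls
python3 - <<'E'
from bench import sensors, vision
import cv2
print(sensors.get_obs())
for n in ["side","top"]:
    cv2.imwrite(f"pics/{n}0.png",vision.camera(n)); print(vision.camera_model(n))
print(vision.camera_model("wrist"))
E
```

```text
pics
{'time_s': 0.0, 'q': array([ 9.86682560e-01,  1.81528401e-01,  1.60799518e+00,  1.07137256e-05,
        1.35379243e+00, -2.06308687e-01]), 'dq': array([-0.00088708, -0.00071651,  0.00086659, -0.00040433, -0.0003793 ,
        0.00042676]), 'joint_efforts': array([-3.16303940e-04, -4.44860387e+01, -3.51343524e+01, -4.52304466e-04,
        9.01541964e-03, -3.90405148e-05]), 'eef_pos': array([0.21178651, 0.53399289, 0.23039746]), 'eef_rot': array([-3.36574224e-04,  1.87782139e-01,  9.82210327e-01, -7.93238348e-04]), 'wrist_force': array([0.51192268, 0.27682882, 0.08837873]), 'torque': array([-0.01211106,  0.01877417,  0.00738826]), 'grasp_force': 0.0, 'opening': 0.9977248442928986}
{'K': array([[595.71843099,   0.        , 319.37211311],
       [  0.        , 595.71843099, 236.12191829],
       [  0.        ,   0.        ,   1.        ]]), 'k1': -0.1601313571959598, 'extrinsics': array([[ 0.72047084, -0.69314876, -0.02160005, -0.40869072],
       [-0.3413461 , -0.32734417, -0.88109513,  0.28460041],
       [ 0.60365935,  0.64217644, -0.47244555,  0.97957959],
       [ 0.        ,  0
[... 331 characters left out ...]
37947, -0.07228714,  0.57723232],
       [ 0.07304145,  0.03017048, -0.99687245,  1.09576466],
       [ 0.        ,  0.        ,  0.        ,  1.        ]])}
{'K': array([[407.98289354,   0.        , 318.44177855],
       [  0.        , 407.98289354, 240.66958218],
       [  0.        ,   0.        ,   1.        ]]), 'k1': -0.09020667742434173, 'hand_eye': array([[-2.24701223e-03, -9.47175012e-01, -3.20709290e-01,
         8.20751103e-02],
       [ 9.99996928e-01, -2.46394704e-03,  2.70599394e-04,
        -2.53275157e-04],
       [-1.04651569e-03, -3.20707696e-01,  9.47177638e-01,
        -1.42490947e-01],
       [ 0.00000000e+00,  0.00000000e+00,  0.00000000e+00,
         1.00000000e+00]])}
```

View pics/side0.png

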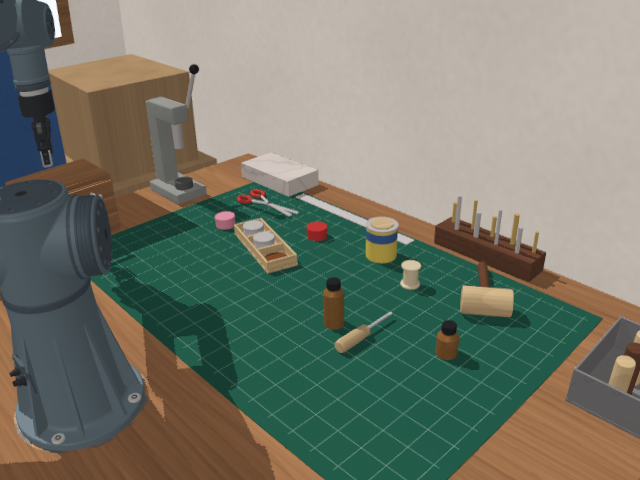

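View pics/top0.png

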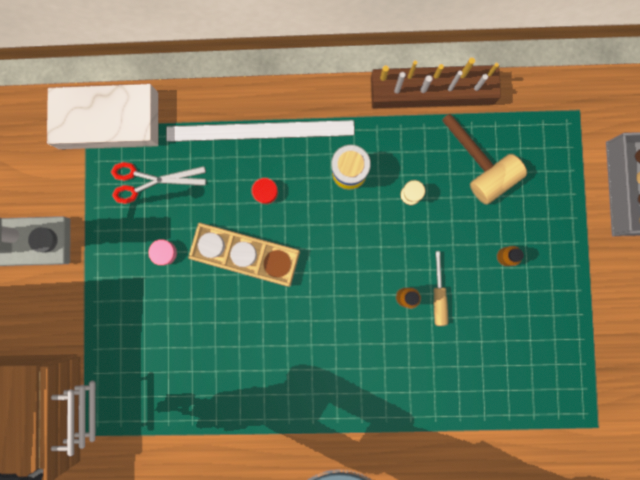

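The tall bottle is at about (410,298) in the top view and (334,305) in the side view, with a screwdriver beside it at top (441,290). The short look-alike is at top (511,256). The tray's empty pocket, with the brown pad, is the right-hand one at top (278,264) and side (278,257). The tins are at top (210,245) and (243,254).

```bash
cat > h.py <<'E'
import numpy as np, cv2
from bench import sensors, vision
from scipy.spatial.transform import Rotation as R
def T_wc(name,obs=None):   # camera->world
    m=vision.camera_model(name)
    if name!="wrist": return np.linalg.inv(m["extrinsics"])
    w,x,y,z=obs["eef_rot"]; T=np.eye(4); T[:3,:3]=R.from_quat([x,y,z,w]).as_matrix(); T[:3,3]=obs["eef_pos"]
    return T@m["hand_eye"]
def ray(name,uv,obs=None):
    m=vision.camera_model(name); T=T_wc(name,obs)
    p=cv2.undistortPoints(np.array([[uv]],float),m["K"],np.array([m["k1"],0,0,0,0.]))[0,0]
    return T[:3,3],T[:3,:3]@np.array([p[0],p[1],1])
def onplane(name,uv,z,obs=None):
    o,d=ray(name,uv,obs); return o+d*(z-o[2])/d[2]
def cross(rays):
    A=0;b=0
    for o,d in rays:
        d=d/np.linalg.norm(d);P=np.eye(3)-np.outer(d,d);A=A+P;b=b+P@o
    p=np.linalg.solve(A,b)
    return p,[np.linalg.norm(np.cross(p-o,d/np.linalg.norm(d))) for o,d in rays]
def blobs(img,f,box,amin=20):
    x0,y0,x1,y1=box; c=cv2.cvtColor(img[y0:y1,x0:x1],cv2.COLOR_BGR2HSV).astype(int)
    m=f(c[...,0],c[...,1],c[...,2]).astype(np.uint8)
    n,l,s,ce=cv2.connectedComponentsWithStats(m)
    return [(ce[i]+[x0,y0],s[i]+np.array([x0,y0,0,0,0])) for i in range(1,n) if s[i][4]>=amin]
E
python3 - <<'E'
from h import *
S=cv2.imread("pics/side0.png");T=cv2.imread("pics/top0.png")
blk=lambda h,s,v:v<55
org=lambda h,s,v:(h<17)&(s>120)&(v>50)
wal=lambda h,s,v:(h>8)&(h<27)&(s>60)&(v>130)
gry=lambda h,s,v:(s<50)&(v>110)
for nm,I,bx in [("side",S,[(315,270,355,335),(230,215,300,275)]),("top",T,[(390,280,425,312),(185,220,302,290)])]:
    for k,f,b in [("cap",blk,bx[0]),("amber",org,bx[0]),("pad",org,bx[1]),("tin",gry,bx[1]),("tray",wal,bx[1])]:
        print(nm,k,[(c.round(1).tolist(),s.tolist()) for c,s in blobs(I,f,b)])
out=cv2.hconcat([cv2.resize(S[210:340,220:360],None,fx=2.8,fy=2.8,interpolation=2),cv2.resize(T[215:315,185:325],None,fx=2.8,fy=3.64,interpolation=2)])
cv2.imwrite("pics/crop0.png",out)
E
```

```text
side cap [([333.3, 284.0], [327, 278, 14, 13, 163])]
side amber [([333.0, 308.6], [324, 289, 20, 40, 710])]
side pad [([274.4, 255.5], [265, 252, 22, 9, 117])]
side tin [([257.9, 233.1], [243, 219, 32, 30, 545])]
side tray [([267.2, 248.8], [234, 218, 63, 55, 1229])]
top cap [([412.3, 296.9], [406, 293, 12, 10, 66])]
top amber [([405.1, 297.1], [397, 289, 22, 19, 179])]
top pad [([276.6, 263.4], [263, 250, 29, 29, 645])]
top tin [([210.5, 244.8], [198, 233, 26, 24, 505]), ([242.9, 253.9], [231, 242, 25, 25, 494])]
top tray [([249.5, 255.7], [189, 223, 110, 63, 2860])]
```

View pics/crop0.png

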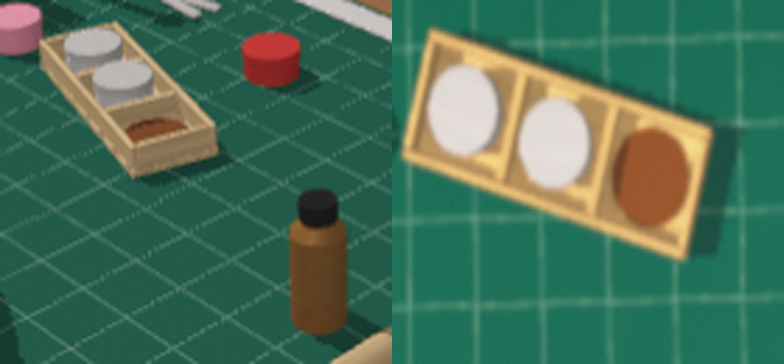

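The crop shows the tray's rim corners clearly in both views. The bottle stands free and upright, and the pad is visible as a disc in the end pocket.

Run:
```python
from h import *
top=dict(TL=(199.3,223.2),TR=(299.3,249.9),BR=(289.6,286.4),BL=(188.9,258.4))
sid=dict(TL=(261.8,218.2),TR=(296.8,256.4),BR=(268.2,264.3),BL=(234.3,225))
P={}
for k in top:
    P[k],e=cross([ray("top",top[k]),ray("side",sid[k])]); print(k,P[k].round(4),np.round(e,4))
row=(P["TL"]+P["BL"]-P["TR"]-P["BR"])/2; print("row",np.linalg.norm(row),np.degrees(np.arctan2(row[1],row[0])))
print("end pocket from rim",sum(P.values())/4-row/np.linalg.norm(row)*.07)
for z in(.008,.01,.012): print("pad top",onplane("top",(277.3,264.2),z).round(4))
for uv in [(210.5,244.8),(242.9,253.9)]: print("tin",onplane("top",uv,.037).round(4))
p,e=cross([ray("top",(412,297.5)),ray("side",(333.5,284))]);print("cap",p.round(4),np.round(e,4))
print("cap top pl",onplane("top",(412,297.5),.1),"foot side",onplane("side",(334,328),.002))
print("screwdriver",[onplane("top",u,.012).round(3) for u in [(441,290),(441,324),(438,253)]])
o=sensors.get_obs();print(o["eef_pos"],T_wc("wrist",o)[:3].round(3))
```

```text
TL [0.627  0.2738 0.0304] [0.0003 0.0003]
TR [0.5655 0.0694 0.0259] [0.0014 0.0014]
BR [0.4935 0.0888 0.0277] [0.0016 0.0016]
BL [0.5551 0.2958 0.0298] [0.0008 0.0008]
row 0.21472203601754744 73.34510369787438
end pocket from rim [0.54023634 0.11489512 0.02739059]
pad top [0.539  0.1161 0.008 ]
pad top [0.5389 0.1159 0.01  ]
pad top [0.5388 0.1157 0.012 ]
tin [0.5809 0.2496 0.037 ]
tin [0.5606 0.1832 0.037 ]
cap [ 0.4657 -0.1478  0.0952] [0.0006 0.0006]
cap top pl [ 0.46627702 -0.14745452  0.1       ] foot side [ 0.45589997 -0.15681848  0.002     ]
screwdriver [array([ 0.478, -0.22 ,  0.012]), array([ 0.408, -0.217,  0.012]), array([ 0.554, -0.217,  0.012])]
[0.21180627 0.53406159 0.23046798] [[ 0.371  0.88   0.297  0.136]
 [ 0.929 -0.351 -0.119  0.564]
 [-0.     0.32  -0.947  0.373]]
```

Call:
carry_out(
  deltas="-25 -14 2 0 0 0.08 0; -70 -40 5 0 0 0.22 0; -116 -67 8 0 0 0.37 0; -162 -94 11 0 0 0.52 0; -208 -121 14 0 0 0.67 0; -254 -148 17 0 0 0.82 0; -300 -175 20 0 0 0.97 0; -346 -202 23 0 0 1.12 0; -392 -229 26 0 0 1.27 0; -436 -255 29 0 0 1.41 0; -459 -268 31 0 0 1.49 0; -459 -268 31 0 0 1.49 0",
)

```text
time_s: 1.6
eef_pos: [0.5404, 0.1144, 0.1995]
eef_rot: [-0.0, 0.805, 0.594, -0.001]
wrist_force: [-0.7, 0.4, 0.3]
opening: 1.002
grasp_force: 0.0
```

Run:
```python
from h import *
import pickle
o=sensors.get_obs(); I=vision.camera("wrist"); cv2.imwrite("pics/w1.png",I); pickle.dump(o,open("w1.pkl","wb"))
print(o["eef_pos"],o["eef_rot"],o["q"].round(2),o["time_s"])
```

```text
[0.5403556  0.11439069 0.19951511] [-3.20530766e-04  8.04801465e-01  5.93543757e-01 -5.53718442e-04] [-0.01  0.16  1.7  -0.    1.29  0.29] 1.6
```

View pics/w1.png

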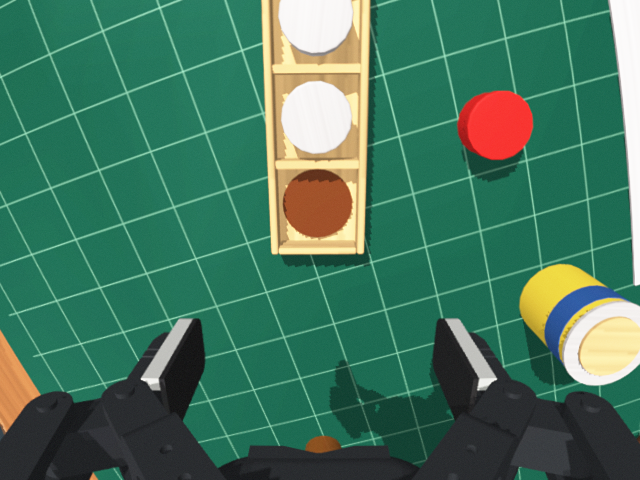

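The wrist view shows the brown pad at about (318,203), the tins beyond it at (316,117) and (316,25), and the tray's near end rim at about row 250. The orientation is aligned with the row.

Run:
```python
from h import *
import pickle
o=pickle.load(open("w1.pkl","rb")); I=cv2.imread("pics/w1.png")
b=blobs(I,lambda h,s,v:((h<11)|(h>174))&(s>150)&(v>50),(275,160,365,250),300)
print([(c.round(1),s.tolist()) for c,s in b])
m=max(b,key=lambda t:t[1][4])[1]; uv=(m[0]+(m[2]-1)/2,m[1]+(m[3]-1)/2); print(uv)
for z in(.009,.011): print(onplane("wrist",uv,z,o))
print("3 views... pad",[(p.round(4),np.round(e,4)) for p,e in [cross([ray("wrist",uv,o),ray("top",(277.5,264.3))])]])
w=dict(TR=(367.5,252),BR=(271.5,252));t=dict(TR=(299.3,249.9),BR=(289.6,286.4));s=dict(TR=(296.8,256.4),BR=(268.2,264.3))
for k in w:
    p,e=cross([ray("wrist",w[k],o),ray("side",s[k])]);print(k,p.round(4),np.round(e,4))
g=cv2.cvtColor(I[240:260,300:340],cv2.COLOR_BGR2HSV)[:,:,0].mean(1);print(g.round(0))
```

```text
[(array([317. , 202.9]), [284, 170, 68, 67, 3418])]
(np.float64(317.5), np.float64(203.0))
[0.54079472 0.1176318  0.009     ]
[0.54093761 0.11808173 0.011     ]
3 views... pad [(array([0.5396, 0.1161, 0.0014]), array([0.0007, 0.0007]))]
TR [0.5674 0.0706 0.0253] [0.0021 0.0021]
BR [0.4951 0.0918 0.0256] [0.0022 0.0022]
[21. 20. 19. 19. 18. 18. 19. 20. 24. 25. 25. 25. 24. 20. 23. 77. 81. 80.
 80. 81.]
```

Call:
carry_out(
  deltas="-25 1 0 0 0 0 0; -65 2 0 0 0 0 0; -110 3 0 0 0 0 0; -160 4 0 0 0 0 0; -210 5 0 0 0 0 0; -250 6 0 0 0 0 0; -272 6 0 0 0 0 0; -272 6 0 0 0 0 0",
)

```text
time_s: 2.65
eef_pos: [0.4655, -0.1457, 0.2003]
eef_rot: [-0.0, 0.804, 0.595, 0.0]
wrist_force: [-0.6, 0.5, 0.4]
opening: 1.001
grasp_force: 0.0
```

Run:
```python
from h import *
import pickle
o=sensors.get_obs(); I=vision.camera("wrist"); cv2.imwrite("pics/w2.png",I); pickle.dump(o,open("w2.pkl","wb"))
print(o["eef_pos"],o["eef_rot"],o["q"].round(2),o["time_s"])
```

```text
[ 0.46553615 -0.14569848  0.20031267] [-1.06565415e-04  8.04011675e-01  5.94613499e-01  4.80333081e-05] [-0.55  0.01  1.85  0.    1.27 -0.25] 2.65
```

View pics/w2.png

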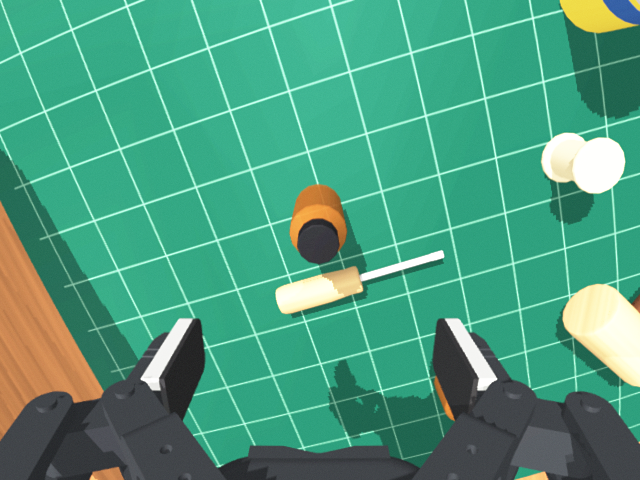

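The bottle's cap is at about (318,241), centred on the tool's column, and its foot is at about (318,192). The screwdriver handle is nearby at (320,290).

Run:
```python
from h import *
import pickle
o=pickle.load(open("w2.pkl","rb")); I=cv2.imread("pics/w2.png")
b=blobs(I,lambda h,s,v:v<70,(285,180,355,270),200); print([(c.round(1),s.tolist()) for c,s in b])
a=blobs(I,lambda h,s,v:(h<16)&(s>120),(285,180,355,270),200); print([(c.round(1),s.tolist()) for c,s in a])
m=max(b,key=lambda t:t[1][4])[1]
r=m[2]/2; top=(m[0]+r-.5, m[1]+m[3]-r)   # top disc of the cap: lowest part of blob
p,e=cross([ray("wrist",top,o),ray("side",(333.3,280.5))]);print("cap top",p.round(4),np.round(e,4))
print(onplane("wrist",top,.102,o))
print("foot far edge",onplane("wrist",(318,a[0][1][1]),.002,o))
```

```text
[(array([318.2, 241.5]), [298, 219, 41, 45, 1388])]
[(array([322. , 209.2]), [290, 185, 57, 64, 1404])]
cap top [ 0.4655 -0.1465  0.1024] [0.0002 0.0002]
[ 0.46526608 -0.14646933  0.102     ]
foot far edge [ 0.47066245 -0.12939314  0.002     ]
```

Call:
carry_out(
  deltas="-2 0 20 0 0 0 0; -2 0 55 0 0 0 0; -2 0 95 0 0 0 0; -2 0 130 0 0 0 0; -2 0 153 0 0 0 0.1; -2 0 164 0 0 0 0.3; -2 0 164 0 0 0 0.4; -2 0 164 0 0 0 0.43; -2 0 164 0 0 0 0.43; -2 0 164 0 0 0 0.43",
)

```text
time_s: 3.95
eef_pos: [0.4659, -0.148, 0.037]
eef_rot: [0.001, 0.804, 0.595, 0.0]
wrist_force: [0.2, 0.4, 0.8]
opening: 0.575
grasp_force: 0.0
```

Call:
carry_out(
  deltas="0 0 0 0 0 0 0.47; 0 0 0 0 0 0 0.49; 0 0 0 0 0 0 0.50; 0 0 0 0 0 0 0.51; 0 0 0 0 0 0 0.51",
)

```text
time_s: 4.58
eef_pos: [0.4653, -0.1476, 0.0362]
eef_rot: [-0.0, 0.804, 0.595, -0.0]
wrist_force: [0.0, -0.3, -0.1]
opening: 0.487
grasp_force: 0.2
```

Call:
carry_out(
  deltas="0 0 0 0 0 0 0.52; 0 0 0 0 0 0 0.52; 0 0 0 0 0 0 0.52",
)

```text
time_s: 4.95
eef_pos: [0.4654, -0.1476, 0.0363]
eef_rot: [-0.0, 0.804, 0.595, -0.0]
wrist_force: [-1.1, -0.3, 0.5]
opening: 0.483
grasp_force: 0.4
```

Call:
carry_out(
  deltas="0 0 0 0 0 0 0.53; 0 0 0 0 0 0 0.53; 0 0 0 0 0 0 0.53",
)

```text
time_s: 5.32
eef_pos: [0.4655, -0.1477, 0.0363]
eef_rot: [0.0, 0.804, 0.595, 0.0]
wrist_force: [-0.9, -0.5, -0.0]
opening: 0.472
grasp_force: 2.9
```

Call:
carry_out(
  deltas="0 0 0 0 0 0 0.535; 0 0 0 0 0 0 0.54; 0 0 0 0 0 0 0.54; 0 0 0 0 0 0 0.54",
)

```text
time_s: 5.82
eef_pos: [0.4654, -0.1477, 0.0363]
eef_rot: [0.0, 0.804, 0.595, -0.0]
wrist_force: [-0.8, -0.1, 2.8]
opening: 0.463
grasp_force: 19.4
```

Call:
carry_out(
  deltas="0 0 0 0 0 0 0.543; 0 0 0 0 0 0 0.545; 0 0 0 0 0 0 0.545; 0 0 0 0 0 0 0.545",
)

```text
time_s: 6.32
eef_pos: [0.4655, -0.1477, 0.0364]
eef_rot: [0.0, 0.804, 0.595, 0.0]
wrist_force: [-2.5, 1.0, 5.0]
opening: 0.459
grasp_force: 29.3
```

Call:
carry_out(
  deltas="0 0 -3 0 0 0 0.545; 0 0 -12 0 0 0 0.545; 0 0 -28 0 0 0 0.545; 0 0 -50 0 0 0 0.545; 0 0 -70 0 0 0 0.545; 0 0 -80 0 0 0 0.545; 0 0 -80 0 0 0 0.545",
)

```text
time_s: 7.2
eef_pos: [0.466, -0.1481, 0.1174]
eef_rot: [0.001, 0.804, 0.595, 0.0]
wrist_force: [-0.2, -0.5, -1.5]
opening: 0.462
grasp_force: 29.3
```

Run:
```python
from h import *
o=sensors.get_obs(); print(o["eef_pos"],o["grasp_force"],o["wrist_force"],o["opening"])
I=cv2.hconcat([vision.camera("side")[180:340,270:400],vision.camera("wrist")[160:320,255:385]])
cv2.imwrite("pics/l1.png",cv2.resize(I,None,fx=3,fy=3))
```

```text
[ 0.46604824 -0.14809562  0.1174025 ] 29.320001117885113 [-0.19350204 -0.47655834 -1.48959983] 0.4619609602887281
```

View pics/l1.png

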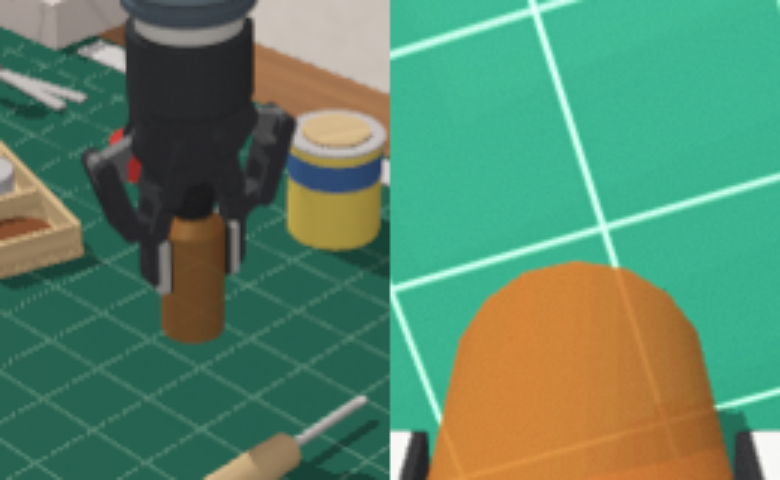

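The bottle is lifted and hangs upright between the pads, with a steady grip of 29 N. Next I move it over the pocket.

Call:
carry_out(
  deltas="12 0 0 0 0 0 0.545; 40 -1 0 0 0 0 0.545; 80 -2 0 0 0 0 0.545; 120 -3 0 0 0 0 0.545; 160 -4 0 0 0 0 0.545; 200 -5 0 0 0 0 0.545; 235 -6 0 0 0 0 0.545; 262 -7 0 0 0 0 0.545; 274 -7 0 0 0 0 0.545; 274 -7 0 0 0 0 0.545; 274 -7 0 0 0 0 0.545",
)

```text
time_s: 8.68
eef_pos: [0.5386, 0.1157, 0.116]
eef_rot: [-0.0, 0.804, 0.595, -0.0]
wrist_force: [-0.6, 0.2, -1.1]
opening: 0.466
grasp_force: 29.3
```

Run:
```python
from h import *
o=sensors.get_obs(); print(o["eef_pos"],o["grasp_force"],o["wrist_force"],o["opening"],o["time_s"])
I=cv2.hconcat([cv2.resize(vision.camera("side")[130:290,210:340],None,fx=3,fy=3),cv2.resize(vision.camera("wrist")[:320,185:445],None,fx=1.5,fy=1.5)])
cv2.imwrite("pics/l2.png",I)
```

```text
[0.53856945 0.11568039 0.11597328] 29.290935003664345 [-0.59516408  0.19506005 -1.07156495] 0.4656809670152409 8.675
```

View pics/l2.png

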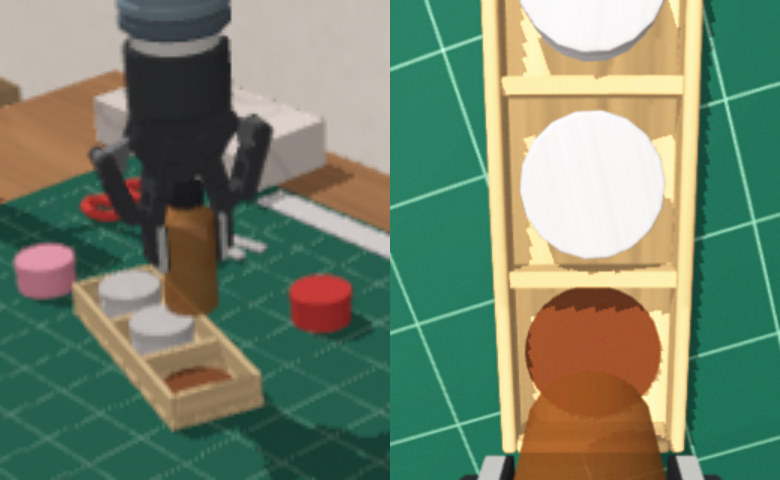

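The bottle is over the empty pocket and laterally centred on the pad, about 1 mm off. I lower it now.

Call:
carry_out(
  deltas="1 1 6 0 0 0 0.545; 1 1 18 0 0 0 0.545; 1 1 32 0 0 0 0.545; 1 1 45 0 0 0 0.545; 1 1 54 0 0 0 0.545; 1 1 60 0 0 0 0.545; 1 1 63 0 0 0 0.545; 1 1 64 0 0 0 0.545; 1 1 64 0 0 0 0.545; 1 1 64 0 0 0 0.545",
)

```text
time_s: 10.02
eef_pos: [0.5404, 0.117, 0.0526]
eef_rot: [0.0, 0.804, 0.595, 0.0]
wrist_force: [0.0, -0.2, -1.6]
opening: 0.464
grasp_force: 29.3
```

Call:
carry_out(
  deltas="0 0 1 0 0 0 0.545; 0 0 2 0 0 0 0.545; 0 0 3 0 0 0 0.545; 0 0 4 0 0 0 0.545; 0 0 5 0 0 0 0.545; 0 0 5 0 0 0 0.545",
)

```text
time_s: 10.78
eef_pos: [0.5401, 0.117, 0.0472]
eef_rot: [-0.0, 0.804, 0.595, -0.0]
wrist_force: [0.2, -0.1, -1.3]
opening: 0.463
grasp_force: 29.3
```

Call:
carry_out(
  deltas="0 0 0.5 0 0 0 0.545; 0 0 1 0 0 0 0.545; 0 0 1 0 0 0 0.545",
)

```text
time_s: 11.15
eef_pos: [0.5402, 0.117, 0.0463]
eef_rot: [0.0, 0.804, 0.595, -0.0]
wrist_force: [1.0, -0.5, -1.2]
opening: 0.463
grasp_force: 29.3
```

Call:
carry_out(
  deltas="0 0 0.4 0 0 0 0.545; 0 0 0.8 0 0 0 0.545; 0 0 0.8 0 0 0 0.545",
)

```text
time_s: 11.52
eef_pos: [0.5402, 0.117, 0.0455]
eef_rot: [0.0, 0.804, 0.595, 0.0]
wrist_force: [0.0, -0.0, -0.7]
opening: 0.456
grasp_force: 29.4
```

Call:
carry_out(
  deltas="0 0 0.4 0 0 0 0.545; 0 0 0.4 0 0 0 0.545; 0 0 0.4 0 0 0 0.545",
)

```text
time_s: 11.9
eef_pos: [0.5402, 0.117, 0.0454]
eef_rot: [0.0, 0.804, 0.595, 0.0]
wrist_force: [-1.4, -0.1, 4.7]
opening: 0.461
grasp_force: 29.7
```

Call:
carry_out(
  deltas="0 0 0.4 0 0 0 0.545; 0 0 0.4 0 0 0 0.545; 0 0 0.4 0 0 0 0.545",
)

```text
time_s: 12.28
eef_pos: [0.5402, 0.1171, 0.0454]
eef_rot: [0.0, 0.804, 0.595, 0.0]
wrist_force: [-3.9, -0.3, 9.5]
opening: 0.46
grasp_force: 30.1
```

Call:
carry_out(
  deltas="0 0 -0.4 0 0 0 0.545; 0 0 -0.4 0 0 0 0.54; 0 0 -0.4 0 0 0 0.535; 0 0 -0.4 0 0 0 0.53; 0 0 -0.4 0 0 0 0.52; 0 0 -0.4 0 0 0 0.50; 0 0 -0.4 0 0 0 0.45; 0 0 -0.4 0 0 0 0.3; 0 0 -0.4 0 0 0 0.1; 0 0 -0.4 0 0 0 0; 0 0 -0.4 0 0 0 0; 0 0 -0.4 0 0 0 0",
)

```text
time_s: 13.78
eef_pos: [0.5401, 0.117, 0.0451]
eef_rot: [-0.0, 0.804, 0.595, -0.0]
wrist_force: [-0.3, -0.3, -0.7]
opening: 0.998
grasp_force: 0.0
```

Call:
carry_out(
  deltas="0 0 -5 0 0 0 0; 0 0 -20 0 0 0 0; 0 0 -45 0 0 0 0; 0 0 -80 0 0 0 0; 0 0 -115 0 0 0 0; 0 0 -140 0 0 0 0; 0 0 -150 0 0 0 0; 0 0 -150 0 0 0 0; 0 0 -150 0 0 0 0",
)

```text
time_s: 14.9
eef_pos: [0.5394, 0.117, 0.1939]
eef_rot: [-0.001, 0.804, 0.595, -0.001]
wrist_force: [-0.0, 0.5, 0.4]
opening: 0.999
grasp_force: 0.0
```

Run:
```python
from h import *
I=cv2.hconcat([cv2.resize(vision.camera("side")[130:290,210:340],None,fx=3,fy=3),cv2.resize(vision.camera("wrist")[:320,185:445],None,fx=1.5,fy=1.5)])
cv2.imwrite("pics/l3.png",I)
```

```text
(no output)
```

View pics/l3.png

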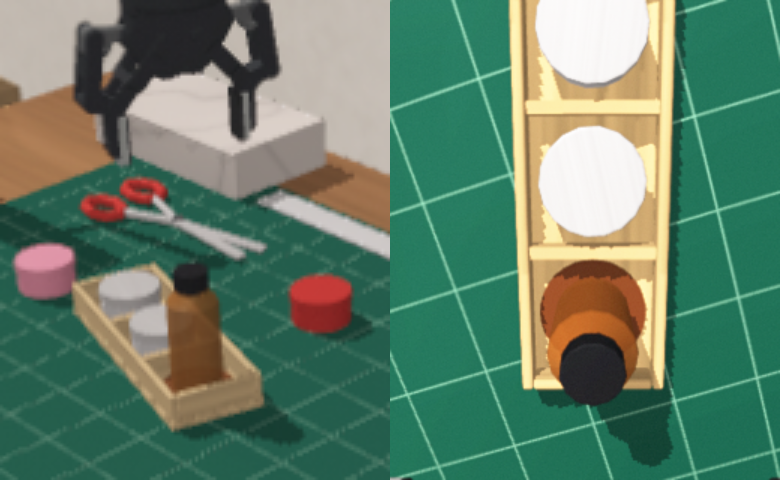

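The bottle stands upright on its pad, both tins are in their pockets, and the gripper is clear.

```bash
python3 -c "
from bench import ctrl; print(ctrl.hand_in())"
```

```text
the job is handed in; nothing more can be done
None
```

The tall amber bottle stands upright on the pad in the tray's empty pocket, both tins are still in theirs, and I handed the job in at about 15 s; the grip peaked at about 30 N and the set-down at about 10 N.

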